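# Change the battery of a location flash

## Task

Take the charged battery pack out of the charger and fit it to the flash head lying on its side: tuck its tongue under the fixed hood of the battery bay with the other end still raised, then rock it down past the sprung hold-down roller until it lies flat and fully home with the roller bearing on its lug. Then set the spent pack from the table fully home in the charger, tongue the same way round as the charged one lay, and leave everything else where it is.

Things in the scene. Friction and masses are not known exactly. Their poses are not given: they have to be found in the camera images.
- charged_centre (a point): Charged pack (starts in the charger), mid-grey, 0.35 to 0.6 kg, 134 mm long in all. Point: centre of its main block (106 long x 58 wide x 44 mm high), 22 mm above the underside. x runs from its tongue (-x end, tip at x = -69 mm) to its lug (+x end, tip at +65 mm), z out of its top.
- charged_nose (a point): Middle of the tongue's end face, 12 mm above the underside. The tongue is 16 mm long, 24 mm high, as wide as the pack (58 mm), level with the underside, two brass contacts on its end. Axes as the pack's.
- charged: The charged pack; origin on the underside below its centre, axes as charged_centre. Its lug is 12 mm long, 30 mm wide (centred), 24 mm high, level with the underside, its end bevelled at 45 degrees, 6 mm above and 8 mm below.
- spent_centre (a point): Spent pack, like the charged one in every way, but lying flat on the table between flash head and charger. Same point and axes as charged_centre.
- spent_nose (a point): Middle of the end face of the spent pack's tongue, as charged_nose.
- spent: The spent pack; origin on the underside below its centre, axes as charged_centre.
- flash_bay (a point): Point on the bay's floor, 84 mm above the table, where the middle of a home pack's underside lies; axes as the home pack's (pack centre at z = 22 mm). Bay: frame open above, x from -70 to 66 mm, 61 mm wide at the floor, walls 16 mm high, their upper 8 mm leaning out by 4 mm. It is on a fixed dark flash head, 214 x 124 x 84 mm, on its side; lamp at -x, screen at +x.
- hood_edge (a point): Middle of the lower edge of the fixed hood at the bay's -x end: x = -61, z = 27.5 mm in flash_bay; it covers the last 8 mm of a home tongue, is 76 mm wide, its top at z = 32.5 mm. Under it the space is open to x = -77 mm above the bay's wall. The pack cannot go in flat: tongue under the hood first, lug end raised 15 to 20 degrees. Axes as flash_bay.
- holddown_roller (a point): Axis (along y) of the rubber roller, 12 mm thick, 26 mm long, free to turn, on the sprung steel arm at the bay's +x end. Bay empty: at x = 64, z = 25 mm in flash_bay, in the lug's way. With the tongue tucked in, pressing the lug down (about 10 N) pushes it back to +x by 7 mm; then it springs over the lug's top bevel. The arm reaches x = 90, z = 36 mm.
- holddown (a joint): Angle of the hold-down arm, rad: 0 with the bay empty, about 0.06 bearing on the lug of a home pack, 0.15 to 0.25 when pushed back by a passing lug, limit 0.6; a spring drives it to 0.
- roller: The hold-down's roller; origin on its axis.
- charger_bay (a point): Point on the charger bay's floor, 36 mm above the table, where the middle of a home pack's underside lies; axes as the home pack's (tongue to -x). Charger: fixed dark box 186 x 104 mm. Bay: frame open above, x from -71 to 67 mm, 62 mm wide, walls 8 mm high, leaning out 3 mm at the top, no hood; beside the frame the charger's top is level with the bay's floor.
- tape_roll: Bystander: roll of dark cloth tape lying flat, 110 mm across, 48 mm high, hole 78 mm. Origin at the centre of its underside.
- squeeze_bottle: Bystander: white sauce bottle, 58 mm across, 170 mm high. Origin at the centre of its underside.
- lens: Bystander: black camera lens standing on end, 74 mm across, 78 mm high. Origin at the centre of its underside.
- lens_cap: Bystander: black lens cap lying flat, 66 mm across, 9 mm thick. Origin at the centre of its underside.
- light_meter: Bystander: flat dark hand light meter with a small white dome at one end, 120 x 52 x 28 mm. Origin at the centre of its underside.
- tumbler: Bystander: glass tumbler, 72 mm across, 85 mm high. Origin at the centre of its underside.
Things that resemble listed ones, but are neither listed nor needed, are in the scene too. What is shaped like the spent but orange is not meant.

How it is judged:
By the outcome, as a careful person would: the job done as asked, in the order asked, and still so for the second after the job is handed in, with the robot touching nothing.
It also fails if it takes over 64 s, if anything falls off the work surface, if the arm or the gripper's body presses on something with over 40 N, if the wrist force passes 120 N, or if a joint passes its speed limit or range.

## Robot

A 6-joint arm with a two-finger parallel gripper is mounted at the origin on the work surface. World frame = base frame: x ahead of the robot, y to its left, z up, the work surface at z = 0. Lengths are in mm, angles in rad, forces in N, time in s.
With the tool pointing down it reaches from about 275 to 750 mm from the base axis. Payload 10.2 kg.
Tool frame: the origin (TCP) lies between the finger pads; the fingertips stand 17 mm ahead of it and the grasp point (between the pads) lies 2 mm behind it; z points along the fingers, y is the line along which they close (so a half turn about z gives the same grasp; the last joint's range is limited). The gripper opens to 85 mm and grips with 20 to 120 N. Pads are 22 mm wide; open, the fingers measure 114 mm over their backs; the gripper's body (76 mm by 85 mm) begins 54 mm behind the grasp point. The pads swing forward as they close: fully open they stand 13 mm farther back than shut.
Start: joints at [-1.342, 0.313, 1.498, -0, 1.331, -0.223], TCP at [229.196, -472.335, 248.294] pointing down, gripper open.
Joint ranges: [-2.94, 2.94], [-0.97, 2.17], [0.19, 2.56], [-1.23, 4.37], [0.02, 3.11], [-2.88, 2.88]. Speed limits (rad/s): [2.39, 2.39, 3.01, 3.14, 3.14, 3.14].

## Interface

Orientations are given as a unit quaternion [w, x, y, z].
In Python, from rig import * gives the robot as it stands.
- The arm moves only by the tool step_arm, never from a script. Its argument "commands" is text: rows parted by semicolons, each of 7 numbers parted by spaces: the opening, from 0 (shut) to 1 (fully open), then the shift along the tool's x, y, z in cm, then the turn, a rotation vector about the tool's x, y, z in rad. In form: hand x y z rx ry rz; .... A call has 1 to 20 rows; each row is the pose to reach, as a shift and turn from the pose commanded when the call began, along the tool's axes at that moment; what a row does not reach only later rows make up. A row lasts 1/12 s, in which the tool goes at most 41.7 mm and 7.16 degrees, less where a joint would pass 70% of its speed; a pose out of reach is approached as far as the arm can. A call with a gripper value outside its range is refused whole. The fingers move at their own pace and stop on an object; "newtons" is the grip in N (left out, the last holds). Time passes only in rows, so rows that repeat a pose let the fingers close. It gives the time, the measured TCP pose, the force, the opening and the grip force at its end, in the units of the state.
- sense(): the state, without advancing time (a new reading comes with each control period).
- capture(name): name is "side" or "top" or "wrist"; returns the picture (384x512x3 uint8, red, green, blue); there is no depth.
- camera_model(name): a dict with "mtx" (3x3 intrinsics, pixels), "eye" and "rotation" of the camera in the world. Camera axes: x right, y down, z forward; pixel columns grow to the right and rows downward; lengths in mm; the calibration is good to about 2 mm. The wrist camera is an equidistant fisheye: a pixel r from the principal point sees the ray r / f radians off the axis. A picture is of the moment at which its call begins: read the wrist's pose just before it. camera_model takes no time and is no camera call; for the wrist camera it gives the pose at the moment of the call.
- finish_job(): hands the job in; it is judged then, once.
Trained networks look in the newest picture that a camera, given by its name, has taken for a name from the list of things; names that differ only in an ending like _2 or _b are one class to them, and where a whole thing is asked for, a point or a joint stands for the part that bears it (a point fixed in the world has none). Each returns a list of dicts, best first, with "score" (0 to 1); they miss things now and then, are a little off and sometimes report something else, mostly with a low value. They report only what shows in the picture. A call takes as long as a camera call. They do not tell look-alikes from the thing itself.
- search_frame(camera, label): "rect" ([centre column, centre row, width, height] in pixels, round what is visible of it).
- trace(camera, label): "mask" (384x512 bool, what is visible of it) and "rect" ([centre column, centre row, width, height] in pixels, round what is visible of it).
- spot_point(camera, label): "xy" ([column, row] in pixels: a listed point, or the origin of a listed thing).
The state is a dict: "time_s": time; "joints": joint angles; "dq": joint speeds; "tau": joint torques, N m; "eef_pos": TCP position; "ee_rot": TCP orientation; "force": force on the tool from outside, world axes, zero at the start; "wrist_torque": the same for the moment, N m; "grip_width": opening from 0.0 (shut) to 1.0 (fully open); "grip_force": force on a finger pad.
Only numpy, scipy, OpenCV 4.12 (cv2) and the standard library are available. Lean on these libraries where they do the work, as an engineer would, in place of code of your own. Each camera call takes 0.05 s, during which the arm holds its last target. There are 200 camera calls.

## Working session

There is one attempt and no reset: what is moved stays moved. The work goes in short steps, Python scripts to look and compute and a tool call to move; the robot and the scene stay as the last step left them, time stands still between calls to the robot, and variables do not carry over. Pictures are saved under pics/ and viewed, at most 10 in all, crops included, and the job is handed in when it is done.

Besides the shell and the picture viewer there is one more tool, called after "Request:" as a command line: name --argument value ..., lists and objects as JSON in quotes. step_arm: Moves the arm, as the interface text tells. Its arguments: {"type":"object","properties":{"commands":{"type":"string"},"newtons":{"type":"number"}},"required":["commands"]}

```bash
mkdir -p pics; ls; cat > h.py <<'E'
from rig import *
import numpy as np, cv2
from scipy.spatial.transform import Rotation as R
def cm(c):
    m=camera_model(c); return np.array(m["mtx"]),np.array(m["eye"]),np.array(m["rotation"])
def ray(c,px,M=None):
    K,e,Rm=M or cm(c)
    u=(px[0]-K[0,2])/K[0,0]; v=(px[1]-K[1,2])/K[1,1]
    if c=="wrist":
        r=np.hypot(u,v); s=np.sin(r)/r if r>1e-9 else 1
        d=np.array([u*s,v*s,np.cos(r)])
    else: d=np.array([u,v,1.])
    return e,Rm@d
def atz(c,px,z,M=None):
    e,d=ray(c,px,M); return e+d*(z-e[2])/d[2]
def proj(c,P,M=None):
    K,e,Rm=M or cm(c)
    p=(np.atleast_2d(P)-e)@Rm
    if c=="wrist":
        r=np.hypot(p[:,0],p[:,1]); t=np.arctan2(r,p[:,2]); q=p[:,:2]*(t/np.maximum(r,1e-9))[:,None]
    else: q=p[:,:2]/p[:,2:]
    return q*[K[0,0],K[1,1]]+[K[0,2],K[1,2]]
def save(c,n):
    im=capture(c); cv2.imwrite(f"pics/{n}.png",im[:,:,::-1]); return im
E
python3 - <<'E'
from h import *
ims=[]
for c in("side","top"):
    M=cm(c); print(c,M[1].round(),M[2].round(3).tolist(),M[0][0,0])
    im=capture(c); ims.append(im)
    for l,z in(("charged_centre",58),("charged_nose",48),("spent_centre",22),("spent_nose",12),("flash_bay",84),("hood_edge",111.5),("holddown_roller",109),("charger_bay",36)):
        for d in spot_point(c,l)[:3]: print(c,l,round(d["score"],2),np.round(d["xy"]),atz(c,d["xy"],z,M)[:2].round(1))
cv2.imwrite("pics/a.png",cv2.resize(np.vstack(ims),(800//1*3//4,900*2//3*1))[:,:,::-1])
cv2.imwrite("pics/a1.png",cv2.resize(ims[0],(800,600))[:,:,::-1]);cv2.imwrite("pics/a2.png",cv2.resize(ims[1],(800,600))[:,:,::-1])
E
```

```text
pics
side [ 74. 608. 931.] [0.106, -0.262, 0.895, -0.346] 386.798959736598Traceback (most recent call last):
  File "<stdin>", line 7, in <module>
  File "h.py", line 15, in atz
    e,d=ray(c,px,M); return e+d*(z-e[2])/d[2]
        ~~~^^^^^^^^
  File "h.py", line 13, in ray
    return e,Rm@d
             ~~^~
ValueError: matmul: Input operand 1 has a mismatch in its core dimension 0, with gufunc signature (n?,k),(k,m?)->(n?,m?) (size 3 is different from 4)
```

The camera rotation is a quaternion, so I'll convert it.

```bash
sed -i 's/,np.array(m\["rotation"\])/,R.from_quat(np.roll(m["rotation"],-1)).as_matrix()/' h.py
cat > m.py <<'E'
from h import *
for c in("side","top"):
    M=cm(c); print(c,M[1].round(),M[2].round(2).tolist(),M[0][0,0])
    im=capture(c); cv2.imwrite(f"pics/a_{c}.png",cv2.resize(im,(800,600))[:,:,::-1])
    for l,z in(("charged_centre",58),("charged_nose",48),("spent_centre",22),("spent_nose",12),("flash_bay",84),("hood_edge",111.5),("holddown_roller",109),("charger_bay",36)):
        for d in spot_point(c,l)[:3]: print(c,l,round(d["score"],2),np.round(d["xy"]),atz(c,d["xy"],z,M)[:2].round(1))
E
python3 m.py
```

```text
side [ 74. 608. 931.] [[-0.84, -0.4, 0.37], [-0.54, 0.62, -0.56], [-0.01, -0.68, -0.74]] 386.798959736598
side charged_centre 0.85 [281. 137.] [ 569.3 -292.5]
side charged_centre 0.61 [276. 250.] [346.7 109.6]
side charged_centre 0.59 [309. 207.] [341.2 -66.4]
side charged_nose 0.68 [305. 142.] [ 489.3 -323.3]
side spent_centre 0.96 [272. 180.] [ 504.5 -129.6]
side spent_centre 0.94 [282. 331.] [229.9 275.7]
side spent_centre 0.81 [233. 204.] [554.3  19.4]
side spent_nose 0.96 [243. 214.] [510.6  27.7]
side spent_nose 0.7 [286. 309.] [250.2 217.5]
side flash_bay 0.88 [179. 274.] [503.4 313.2]
side hood_edge 0.86 [198. 279.] [444.8 307.7]
side hood_edge 0.73 [164. 255.] [556.3 301.8]
side hood_edge 0.59 [228. 205.] [517.   87.5]
side holddown_roller 0.73 [282. 136.] [ 541.2 -245.2]
side holddown_roller 0.67 [248. 213.] [455.6  80.4]
side holddown_roller 0.59 [165. 255.] [556.1 299.8]
side charger_bay 0.71 [282. 139.] [ 571.3 -307.8]
top [ 394.  -28. 1011.] [[-0.01, -0.99, 0.13], [-1.0, 0.0, -0.02], [0.02, -0.13, -0.99]] 351.92794649246525
top charged_centre 0.78 [352. 171.] [ 566.3 -314.5]
top charged_nose 0.96 [351. 194.] [ 502.3 -313.6]
top spent_centre 0.8 [284. 192.] [ 511.4 -128.1]
top spent_centre 0.69 [374. 248.] [ 353.6 -379.7]
top spent_centre 0.66 [236. 172.] [570.5   7.8]
top spent_nose 0.9 [227. 196.] [502.6  31.7]
top spent_nose 0.89 [158. 287.] [253.3 220.4]
top spent_nose 0.77 [391. 227.] [ 412.  -434.4]
top flash_bay 0.68 [119. 192.] [505.5 312.1]
top flash_bay 0.54 [239. 244.] [368.   -3.4]
top flash_bay 0.26 [113. 218.] [439.8 324.9]
top hood_edge 0.66 [112. 215.] [445.5 316.8]
top holddown_roller 0.5 [124. 168.] [565.2 292.7]
top charger_bay 0.59 [346. 170.] [ 571.2 -306.1]
top charger_bay 0.59 [234. 167.] [581.1  10.7]
```

View pics/a_top.png

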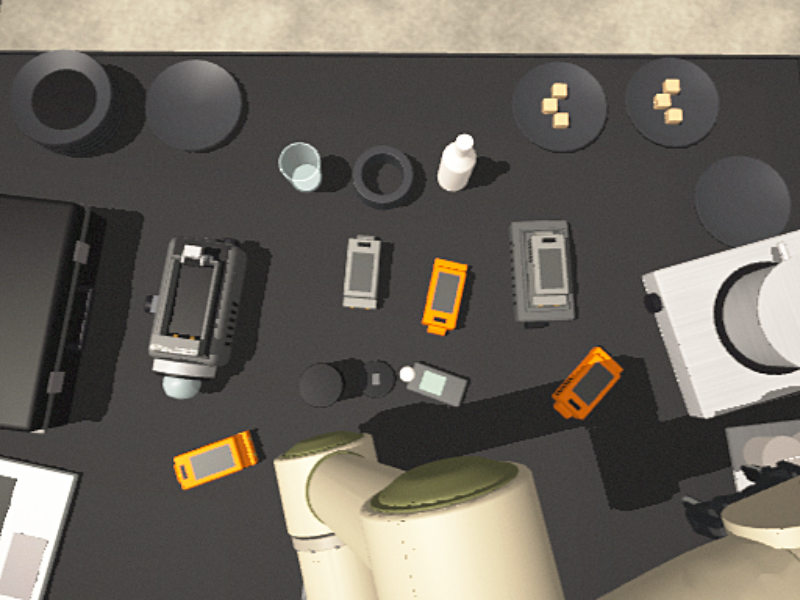

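View pics/a_side.png

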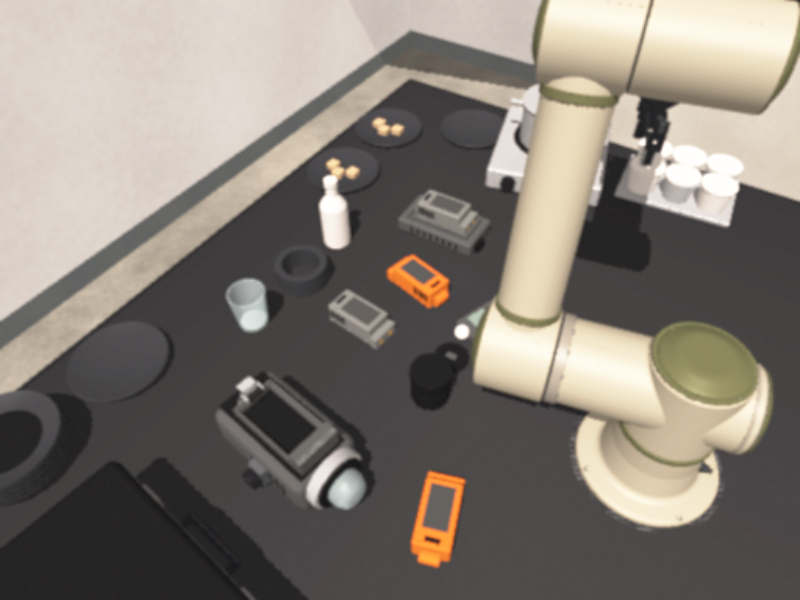

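Top view (800 px): the charged pack sits in the charger at (549,265) and the flash head is at (195,305), lamp end down. Two things are shaped like the spent pack: the grey one at (361,272) and an orange one at (445,296). The grey pack lies between the head and the charger and matches. The orange ones at (445,296), (588,383) and (215,460) are excluded. In both grey packs the wide tongue end points down in the picture (world -x). Next I'll look from above the charger.

```bash
cat >> h.py <<'E'
def tool():
    s=sense(); return np.array(s["eef_pos"]),R.from_quat(np.roll(s["ee_rot"],-1)),s
def down(yaw,pitch=0):
    """tool down, tool y along pack +-y; yaw of pack x; pitch>0 raises +x end. tool x = pack x, y=-pack y, z=-pack z"""
    return R.from_euler('z',yaw)*R.from_euler('y',-pitch)*R.from_euler('x',np.pi)
def row(P,Rt,name=""):
    p,r,s=tool()
    print(name,"cm",(r.inv().apply(np.array(P)-p)/10).round(2),"rv",(r.inv()*Rt).as_rotvec().round(3))
E
python3 - <<'E'
from h import *
p,r,s=tool(); print(p.round(1),r.as_matrix().round(3).tolist(),s["grip_width"],s["force"])
row([540,-310,270],down(0),"charger"); row([540,-310,270],down(np.pi),"flip")
M=cm("wrist"); print(M[0].round(),(r.inv().apply(M[1]-p)).round(1),(r.inv().as_matrix()@M[2]).round(2).tolist())
im=cv2.imread("pics/a_top.png"); cv2.imwrite("pics/crop.png",cv2.resize(im[215:345,320:590],None,fx=2.9,fy=2.9,interpolation=cv2.INTER_CUBIC))
E
```

```text
[ 229.2 -472.4  248.3] [[0.9, 0.437, -0.0], [0.437, -0.9, -0.0], [-0.0, 0.0, -1.0]] 0.9964604822170823 [ 0.35427183 -0.86065231  0.07611013]
charger cm [35.05 -1.04 -2.17] rv [0.    0.    0.452]
flip cm [35.05 -1.04 -2.17] rv [-0.    0.   -2.69]
[[297.   0. 262.]
 [  0. 297. 192.]
 [  0.   0.   1.]] [  84.1    0.4 -125.3] [[-0.0, -0.94, -0.33], [1.0, -0.0, -0.0], [0.0, -0.33, 0.94]]
```

View pics/crop.png

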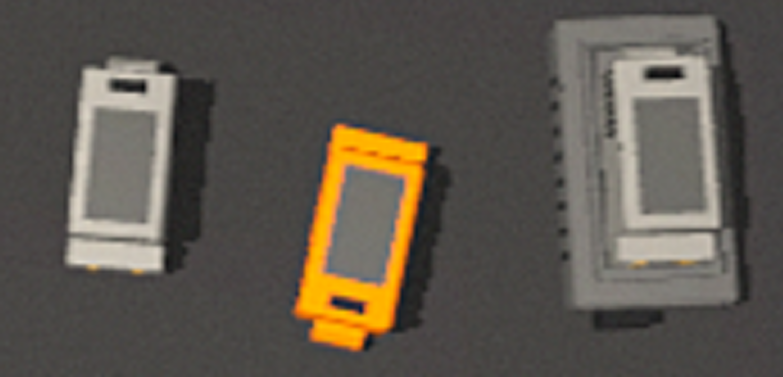

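Crop: the grey packs at the left (120,165) and in the charger (665,160) both show brass contacts at the bottom tongue end. The orange pack lies the other way round and isn't meant.

Request:
step_arm --commands "1 39.5 1.1 -2.2 0 0 0.45;1 39.5 1.1 -2.2 0 0 0.45;1 39.5 1.1 -2.2 0 0 0.45;1 39.5 1.1 -2.2 0 0 0.45;1 39.5 1.1 -2.2 0 0 0.45;1 39.5 1.1 -2.2 0 0 0.45;1 39.5 1.1 -2.2 0 0 0.45;1 39.5 1.1 -2.2 0 0 0.45;1 39.5 1.1 -2.2 0 0 0.45;1 39.5 1.1 -2.2 0 0 0.45;1 39.5 1.1 -2.2 0 0 0.45;1 39.5 1.1 -2.2 0 0 0.45"

```text
time_s: 2.0
eef_pos: [590.5, -308.7, 269.4]
ee_rot: [-0.0, 1.0, 0.002, -0.0]
force: [-0.4, 0.6, -0.1]
grip_width: 0.996
grip_force: 0.0
```

```bash
cat > w.py <<'E'
from h import *
import sys
def look(name,labels):
    p,r,s=tool(); M=cm("wrist"); print("t",s["time_s"],p.round(1),r.as_matrix().round(3)[0])
    im=capture("wrist"); cv2.imwrite(f"pics/{name}.png",cv2.resize(im,(800,600))[:,:,::-1])
    out={}
    for l,z in labels:
        for d in spot_point("wrist",l)[:2]:
            q=atz("wrist",d["xy"],z,M)[:2]; out.setdefault(l,q); print(l,round(d["score"],2),np.round(d["xy"],1),q.round(1))
    return out,M,im
E
python3 - <<'E'
from w import *
o,M,im=look("w1",[("charged_centre",58),("charged_nose",48),("charger_bay",36)])
t=trace("wrist","charged")
for k in t[:2]:
    m=k["mask"]; print(k["score"],k["rect"]); 
    cs,_=cv2.findContours(m.astype(np.uint8),0,2); c=max(cs,key=cv2.contourArea); print(cv2.approxPolyDP(c,3,True)[:,0].tolist())
E
```

```text
t 2.0 [ 590.5 -308.7  269.4] [ 1.     0.004 -0.001]
charged_centre 0.93 [259.1 187.1] [ 564.6 -306.2]
charged_nose 0.83 [259.8 230.6] [ 501.9 -307.1]
charger_bay 0.37 [ 59.4 171.3] [582.1 -10.1]
0.98 [259.1, 184.2, 60.4, 109.2]
[[248, 130], [247, 137], [236, 142], [233, 157], [240, 235], [285, 234], [286, 144], [275, 138], [270, 129]]
```

View pics/w1.png

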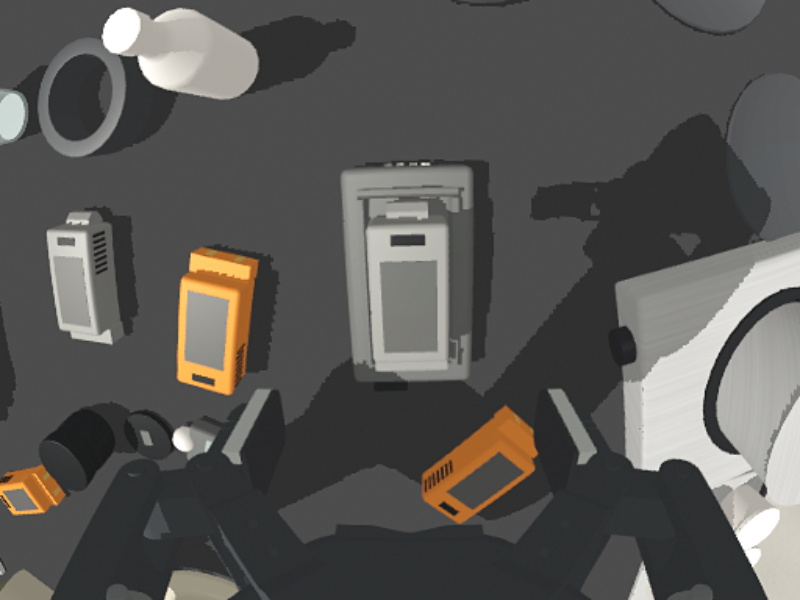

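Wrist view (800 px): the charged pack is in the charger with its top face over (368-448, 222-366), its lug at (408,208) and no obstacle beside it. I'll fit the pose by silhouette.

```bash
cat >> h.py <<'E'
from scipy.optimize import minimize
def box(x0,x1,w,h): return np.array([[x,y,z] for x in(x0,x1) for y in(-w/2,w/2) for z in(0,h)])
PACK=[box(-53,53,58,44),box(-69,-53,58,24),box(53,65,30,24)]
def fit(c,mask,x0,z,M,S=4):
    mk=cv2.resize(mask.astype(np.float32),None,fx=S,fy=S,interpolation=cv2.INTER_LINEAR)>.5
    def cost(v):
        r=R.from_euler('z',v[2]/100); im=np.zeros(mk.shape,np.uint8)
        for b in PACK:
            q=proj(c,r.apply(b)+[v[0],v[1],z],M)*S+(S-1)/2
            cv2.fillConvexPoly(im,cv2.convexHull(q.round().astype(np.int32)),1)
        im=im>0; return 1-(im&mk).sum()/(im|mk).sum()
    s=minimize(cost,x0,method="Nelder-Mead",options=dict(initial_simplex=np.array(x0)+np.array([[0,0,0],[6,0,0],[0,6,0],[0,0,8.]]),xatol=.05,fatol=1e-5))
    return s.x*[1,1,.01],1-s.fun
E
python3 - <<'E'
from w import *
p,r,s=tool();M=cm("wrist"); capture("wrist")
m=trace("wrist","charged")[0]["mask"]; v,i=fit("wrist",m,[565,-306,0],36,M); print("charged",v.round(3),i)
for k in trace("wrist","spent")[:3]:
    q=atz("wrist",k["rect"][:2],22,M)
    if k["rect"][0]<90: v2,i2=fit("wrist",k["mask"],[q[0],q[1],-10],0,M); print("spent",v2.round(3),i2)
g=R.from_euler('z',v[2]).apply([5,0,0])+[v[0],v[1],0]
row([g[0],g[1],110],down(v[2]),"pre"); row([g[0],g[1],70],down(v[2]),"grasp")
E
```

```text
charged [ 5.67482e+02 -3.09078e+02  2.70000e-02] 0.9795707656612529
spent [234.346 275.755  -1.196] 0.9243208692873123
pre cm [-1.64 -0.14 16.06] rv [ 0.    -0.    -0.026]
grasp cm [-1.64 -0.14 20.06] rv [ 0.    -0.    -0.026]
```

Request:
step_arm --commands "1 -1.6 -0.1 4 0 0 -0.026;1 -1.6 -0.1 8 0 0 -0.026;1 -1.6 -0.1 12 0 0 -0.026;1 -1.6 -0.1 16 0 0 -0.026;1 -1.6 -0.1 18 0 0 -0.026;1 -1.6 -0.1 20 0 0 -0.026;1 -1.6 -0.1 20 0 0 -0.026;0.4 -1.6 -0.1 20 0 0 -0.026;0.4 -1.6 -0.1 20 0 0 -0.026;0.4 -1.6 -0.1 20 0 0 -0.026;0.4 -1.6 -0.1 20 0 0 -0.026;0.4 -1.6 -0.1 20 0 0 -0.026" --newtons 70

```text
time_s: 3.4
eef_pos: [574.2, -309.6, 72.8]
ee_rot: [0.001, 1.0, 0.014, 0.002]
force: [-0.0, -0.6, 6.9]
grip_width: 0.663
grip_force: 78.2
```

Request:
step_arm --commands "0.4 0 0 -1 0 0 0;0.4 0 0 -3 0 0 0;0.4 0 0 -7 0 0 0;0.4 0 -2 -11 0 0 0;0.4 -1 -5 -15 0 0 0;0.4 -2 -9 -18 0 0 0;0.4 -3 -13 -20 0 0 0;0.4 -4 -17 -20 0 0 0;0.4 -5 -21 -20 0 0 0;0.4 -6 -25 -20 0 0 0;0.4 -7 -29 -20 0 0 0.05;0.4 -8 -33 -20 0 0 0.1;0.4 -9 -37 -20 0 0 0.15;0.4 -10 -41 -20 0 0 0.2;0.4 -11 -45 -20 0 0 0.23;0.4 -12 -49 -20 0 0 0.23;0.4 -13 -53 -20 0 0 0.23;0.4 -14 -57 -20 0 0 0.23;0.4 -15 -61 -20 0 0 0.23;0.4 -15.5 -64.7 -20 0 0 0.23"

```text
time_s: 5.07
eef_pos: [401.4, 322.8, 271.3]
ee_rot: [-0.0, 0.995, -0.101, 0.0]
force: [0.7, -0.5, -4.0]
grip_width: 0.665
grip_force: 76.9
```

Request:
step_arm --commands "0.4 0 0 0 0 0 0;0.4 0 0 0 0 0 0;0.4 0 0 0 0 0 0"

```text
time_s: 5.32
eef_pos: [402.8, 320.7, 270.6]
ee_rot: [0.0, 0.995, -0.101, 0.0]
force: [0.8, 0.6, -3.9]
grip_width: 0.661
grip_force: 77.2
```

```bash
python3 - <<'E'
from w import *
o,M,im=look("w2",[("flash_bay",84),("hood_edge",111.5),("holddown_roller",109),("charged_centre",250)])
print(tool()[2]["grip_width"],tool()[2]["force"].round(1) if hasattr(tool()[2]["force"],'round') else tool()[2]["force"])
E
```

```text
t 5.3167 [402.8 320.7 270.6] [ 0.98 -0.2   0.  ]
flash_bay 0.66 [255.5  76.1] [504.2 305.6]
hood_edge 0.95 [259.1 140.5] [441.1 314.6]
holddown_roller 0.76 [252.7  12. ] [565.8 295.1]
holddown_roller 0.38 [436.1  11.3] [550.3 100.2]
charged_centre 0.85 [258.7 263.7] [393.4 323.8]
charged_centre 0.65 [421.4 151. ] [441.7 222.3]
0.6629688502830384 [-0.5  0.1 -3.9]
```

View pics/w2.png

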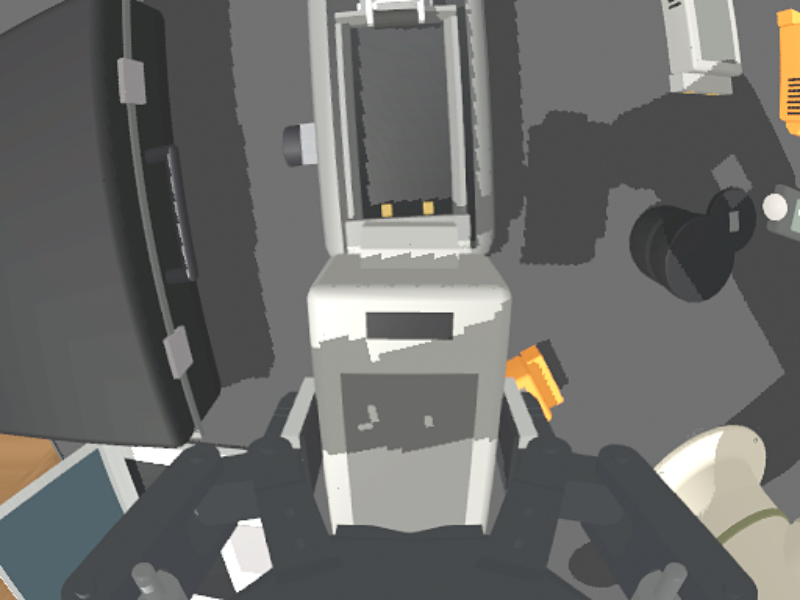

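Wrist view (800 px): the bay spans about (350-460, 20-215), with the roller at (395,18) and the hood at (415,235). The held pack is square in the grip. I'll refine the bay pose by aligning the model's edges to the image.

```bash
cat > b.py <<'E'
from w import *
from scipy.ndimage import map_coordinates
def lines():
    L=[]
    for s in(-1,1):
        L+= [([-66,s*30.5,84],[50,s*30.5,84]),([-55,s*34.5,100],[66,s*34.5,100])]
    L+=[([-61,-38,111.5],[-61,38,111.5]),([-61,-38,116.5],[-61,38,116.5])]
    return [np.linspace(a,b,60) for a,b in L]
def bayfit(im,M,x0):
    g=cv2.GaussianBlur(cv2.cvtColor(im,cv2.COLOR_RGB2GRAY).astype(np.float32),(0,0),1.2)
    gx=cv2.Sobel(g,cv2.CV_32F,1,0);gy=cv2.Sobel(g,cv2.CV_32F,0,1); G=np.minimum(np.hypot(gx,gy),150)
    P=lines()
    def cost(v):
        r=R.from_euler('z',v[2]/100)
        return -sum(map_coordinates(G,proj("wrist",r.apply(p)+[v[0],v[1],0],M).T[::-1],order=1).mean() for p in P)
    best=min((minimize(cost,np.array(x0)+[a,b,c],method="Nelder-Mead",options=dict(initial_simplex=np.array(x0)+[a,b,c]+np.array([[0,0,0],[3,0,0],[0,3,0],[0,0,4.]]))) for a in(-3,0,3) for b in(-3,0,3) for c in(-4,0,4)),key=lambda s:s.fun)
    o=cv2.resize(im,None,fx=3,fy=3,interpolation=cv2.INTER_CUBIC)
    r=R.from_euler('z',best.x[2]/100)
    for p in P: cv2.polylines(o,[(proj("wrist",r.apply(p)+[best.x[0],best.x[1],0],M)*3+1).round().astype(np.int32)],False,(255,0,0),1)
    return best.x*[1,1,.01],best.fun,o
E
python3 - <<'E'
from b import *
M=cm("wrist"); im=capture("wrist")
v,f,o=bayfit(im,M,[503,306,-15]); print(v.round(3),f); cv2.imwrite("pics/b1.png",o[0:500,560:1000,::-1])
m=trace("wrist","charged")[0]; print(m["rect"])
E
```

```text
[ 5.03419e+02  3.04287e+02 -1.45000e-01] -714.67333984375
[260.4, 238.8, 133.6, 198.5]
```

View pics/b1.png

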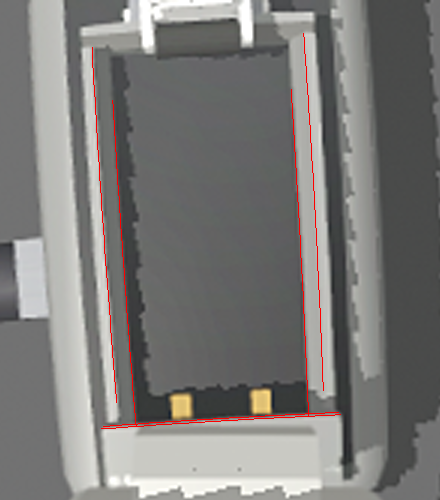

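The overlay lines follow the bay walls and hood edge well. The bay is at (503.4, 304.3) with yaw -0.145. Next I'll plan the tuck.

```bash
cat > plan.py <<'E'
from h import *
BAY=np.array([503.4,304.3,84.]);YAW=-0.145
def cmdpose(calls):
    p=np.array([229.196,-472.335,248.294]);r=down(np.arctan2(.437,.9))
    for sh,rv in calls: p=p+r.apply(np.array(sh)*10); r=r*R.from_rotvec(rv)
    return p,r
def tgt(Xc,Zc,th,Y=0,tcp=(76,0,36.8),bay=BAY,yaw=YAW):
    rp=R.from_euler('z',yaw)*R.from_euler('y',-th)
    return bay+R.from_euler('z',yaw).apply([Xc,Y,Zc])+rp.apply(tcp), down(yaw,th)
def rows(base,ts):
    p,r=base
    for t in ts:
        P,Q=tgt(*t); print(t,(r.inv().apply(P-p)/10).round(2),(r.inv()*Q).as_rotvec().round(3))
E
python3 - <<'E'
from plan import *
c=cmdpose([((39.5,1.1,-2.2),(0,0,.45)),((-1.6,-.1,20),(0,0,-.026)),((-15.5,-64.7,-20),(0,0,.23))])
p,r,s=tool(); print(c[0].round(1),c[1].as_matrix()[0].round(3),p.round(1),r.as_matrix()[0].round(3))
rows((p,r),[(-25,60,.28),(-41,7.9,.28),(-65,1,.28)])
E
```

```text
[400.3 333.7 270.3] [ 0.98  -0.201  0.   ] [403.3 320.4 270.4] [ 0.979 -0.202  0.   ]
(-25, 60, 0.28) [13.91 -0.67  7.01] [ 0.008  0.28  -0.058]
(-41, 7.9, 0.28) [12.32 -0.57 12.22] [ 0.008  0.28  -0.058]
(-65, 1, 0.28) [ 9.92 -0.43 12.91] [ 0.008  0.28  -0.058]
```

Request:
step_arm --commands "0.4 3 0 1 0 0 -0.03;0.4 6 -0.3 2 0.002 0.08 -0.058;0.4 9 -0.5 3 0.005 0.18 -0.058;0.4 12 -0.7 4.5 0.008 0.28 -0.058;0.4 13.9 -0.7 7 0.008 0.28 -0.058;0.4 13.9 -0.7 7 0.008 0.28 -0.058;0.4 13.9 -0.7 7 0.008 0.28 -0.058;0.4 13.9 -0.7 7 0.008 0.28 -0.058"

```text
time_s: 6.33
eef_pos: [540.5, 300.0, 201.1]
ee_rot: [0.01, 0.988, -0.071, 0.139]
force: [0.1, -0.8, -2.6]
grip_width: 0.662
grip_force: 77.4
```

```bash
python3 - <<'E'
from plan import *
p,r,s=tool(); print(p.round(1),s["force"],s["grip_width"]); rows((p,r),[(-25,60,.28),(-41,7.9,.28),(-53,4.4,.28),(-65,1,.28),(-66,0,.24)])
im=save("side","s1"); cv2.imwrite("pics/s1.png",cv2.resize(im[190:340,100:300],(800,600),interpolation=cv2.INTER_CUBIC)[:,:,::-1])
E
```

```text
[540.5 300.  201.1] [ 0.14218467 -0.76824752 -2.63525783] 0.6621686348828485
(-25, 60, 0.28) [0.03 0.11 0.09] [-0.001 -0.     0.001]
(-41, 7.9, 0.28) [-2.95  0.11  4.65] [-0.001 -0.     0.001]
(-53, 4.4, 0.28) [-4.2   0.11  4.66] [-0.001 -0.     0.001]
(-65, 1, 0.28) [-5.45  0.11  4.65] [-0.001 -0.     0.001]
(-66, 0, 0.24) [-5.43  0.11  5.03] [-0.001 -0.04   0.001]
```

View pics/s1.png

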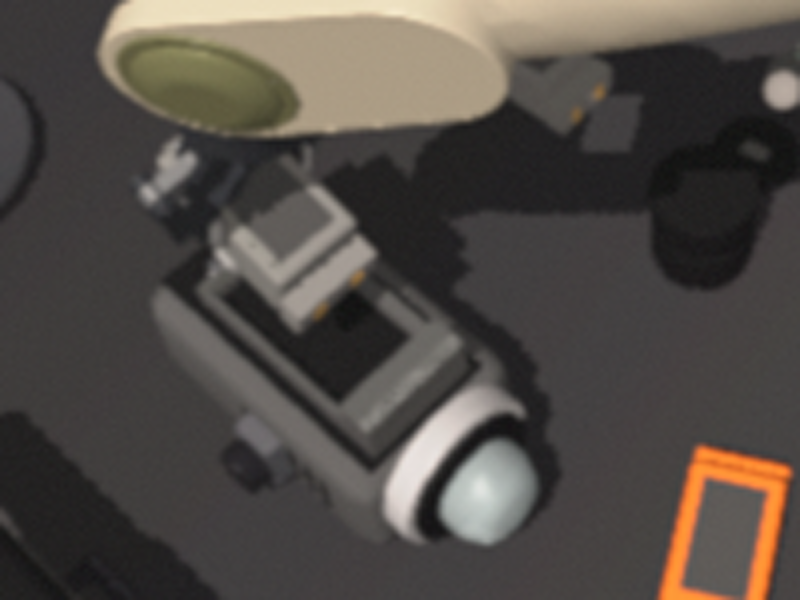

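Side view crop: the tilted pack is above the bay at (300,240), with its brass nose at (335,295) pointing down towards the hood at (410,385). Now I'll lower and slide along the pack's axis.

Request:
step_arm --commands "0.4 -1.5 0.1 2 0 0 0;0.4 -2.5 0.1 3.8 0 0 0;0.4 -2.9 0.1 4.6 0 0 0;0.4 -2.9 0.1 4.6 0 0 0;0.4 -2.9 0.1 4.6 0 0 0"

```text
time_s: 6.8
eef_pos: [525.9, 301.4, 149.4]
ee_rot: [0.01, 0.988, -0.071, 0.14]
force: [0.1, 0.5, -2.6]
grip_width: 0.663
grip_force: 77.4
```

```bash
python3 - <<'E'
from plan import *
p,r,s=tool(); print(p.round(1),s["force"],s["grip_width"]); rows((p,r),[(-41,7.9,.28),(-53,4.4,.28),(-65,1,.28)])
n=p+r.apply(np.array([-76,0,36.8-12]))
for c in("side","top"):
    capture(c); print(c,[(d["xy"],round(d["score"],2)) for d in spot_point(c,"charged_nose")[:2]],proj(c,n))
E
```

```text
[525.9 301.4 149.4] [ 0.05860802  0.46843162 -2.58010931] 0.6632891750971841
(-41, 7.9, 0.28) [-0.11  0.04  0.09] [-0.001 -0.002  0.001]
(-53, 4.4, 0.28) [-1.36  0.04  0.09] [-0.001 -0.002  0.001]
(-65, 1, 0.28) [-2.6   0.04  0.08] [-0.001 -0.002  0.001]
side [([193.1, 278.4], 0.6)] [[191.95652415 277.93116683]]
top [([115.5, 206.3], 0.7), ([276.7, 245.8], 0.23)] [[115.55236931 208.98796631]]
```

Request:
step_arm --commands "0.4 -0.7 0 0.1 0 0 0;0.4 -1.4 0 0.1 0 0 0;0.4 -2 0 0.1 0 0 0;0.4 -2.6 0 0.1 0 0 0;0.4 -2.6 0 0.1 0 0 0;0.4 -2.6 0 0.1 0 0 0"

```text
time_s: 7.5
eef_pos: [500.6, 304.8, 140.0]
ee_rot: [0.01, 0.988, -0.071, 0.139]
force: [-0.2, -0.5, -3.1]
grip_width: 0.66
grip_force: 77.7
```

```bash
python3 - <<'E'
from plan import *
p,r,s=tool(); print(p.round(1),s["force"],s["grip_width"],s["wrist_torque"]); rows((p,r),[(-65,1,.28),(-66,0,.24),(-67,0,.18),(-68,0,.1),(-69,0,0.05),(-69,0,0),(-69,-4,-.03)])
im=capture("wrist"); cv2.imwrite("pics/w3.png",cv2.resize(im,(800,600))[:,:,::-1])
E
```

```text
[500.6 304.8 140. ] [-0.17344655 -0.4624539  -3.07126877] 0.6602123365637008 [0.04439591 0.26406175 0.02523396]
(-65, 1, 0.28) [ 0.1   0.01 -0.11] [-0.     0.     0.001]
(-66, 0, 0.24) [0.12 0.01 0.26] [-0.    -0.04   0.001]
(-67, 0, 0.18) [0.21 0.01 0.71] [-0.    -0.1    0.001]
(-68, 0, 0.1) [0.32 0.01 1.32] [-0.    -0.18   0.001]
(-69, 0, 0.05) [0.33 0.01 1.7 ] [-0.    -0.23   0.001]
(-69, 0, 0) [0.41 0.01 2.12] [-0.    -0.28   0.001]
(-69, -4, -0.03) [0.34 0.01 2.75] [-0.    -0.31   0.001]
```

View pics/w3.png

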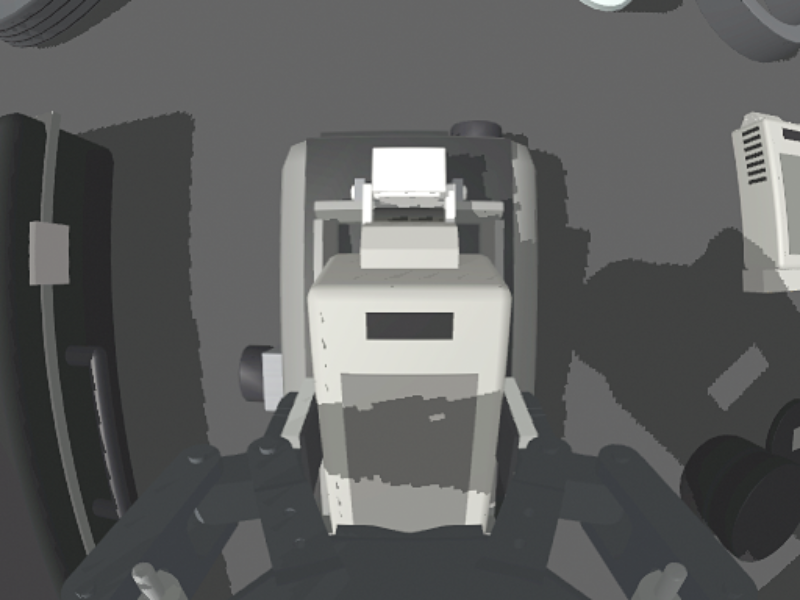

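Wrist view: the pack is centred over the bay and the lug at (410,245) lines up between the hold-down prongs at (408,190). There are no contact forces, so I'll rock it down.

Request:
step_arm --commands "0.4 0.1 0 0.15 0 -0.02 0;0.4 0.1 0 0.26 0 -0.04 0;0.4 0.15 0 0.5 0 -0.07 0;0.4 0.2 0 0.7 0 -0.1 0;0.4 0.25 0 1 0 -0.14 0;0.4 0.32 0 1.3 0 -0.18 0;0.4 0.33 0 1.5 0 -0.205 0;0.4 0.33 0 1.7 0 -0.23 0;0.4 0.37 0 1.9 0 -0.255 0;0.4 0.41 0 2.1 0 -0.28 0;0.4 0.41 0 2.2 0 -0.285 0;0.4 0.41 0 2.2 0 -0.285 0"

```text
time_s: 8.55
eef_pos: [509.7, 303.6, 121.0]
ee_rot: [-0.0, 0.997, -0.072, -0.005]
force: [-14.8, 0.3, 11.3]
grip_width: 0.664
grip_force: 79.4
```

```bash
python3 - <<'E'
from plan import *
p,r,s=tool(); print(p.round(1),s["force"],s["grip_width"],s["wrist_torque"]); rows((p,r),[(-69,0,0),(-69,-4,0),(-69,-4,-.03)])
im=capture("wrist"); cv2.imwrite("pics/w4.png",cv2.resize(im[60:320,160:360],(460,598),interpolation=cv2.INTER_CUBIC)[:,:,::-1])
E
```

```text
[509.7 303.6 121. ] [-14.83339539   0.33065979  11.25340437] 0.6639383555421939 [-0.30209222  2.09416733 -0.20118033]
(-69, 0, 0) [0.07 0.02 0.02] [0.    0.01  0.001]
(-69, -4, 0) [0.07 0.02 0.42] [0.    0.01  0.001]
(-69, -4, -0.03) [0.18 0.02 0.65] [ 0.    -0.02   0.001]
```

View pics/w4.png

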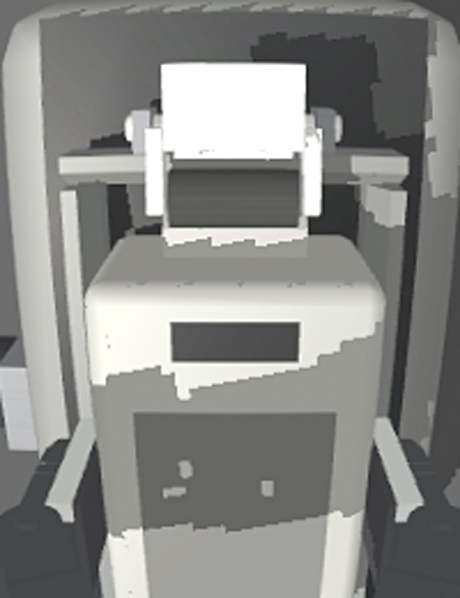

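Crop: the roller at (235,195) now sits over the lug, and the pack looks level at the expected height. I'll press it home slightly, release and back off.

Request:
step_arm --commands "0.4 0.1 0 0.3 0 0.005 0;0.4 0.1 0 0.5 0 0.005 0;0.4 0.1 0 0.5 0 0.005 0;0.4 0 0 0.1 0 0.01 0;0.4 0 0 0 0 0.01 0;1 0 0 0 0 0.01 0;1 0 0 0 0 0.01 0;1 0 0 0 0 0.01 0;1 0 0 0 0 0.01 0;1 0 0 -1.5 0 0.01 0;1 0 0 -4 0 0.01 0;1 0 0 -8 0 0.01 0;1 -1 0 -12 0 0.01 0;1 -3 0 -14 0 0.01 0;1 -3 0 -14 0 0.01 0;1 -3 0 -14 0 0.01 0"

```text
time_s: 9.93
eef_pos: [481.9, 307.7, 261.0]
ee_rot: [-0.0, 0.997, -0.072, 0.004]
force: [0.4, -0.4, -0.1]
grip_width: 1.0
grip_force: 0.0
```

```bash
python3 - <<'E'
from w import *
o,M,im=look("w5",[("charged_centre",106),("charged_nose",96),("holddown_roller",112)])
cv2.imwrite("pics/w5.png",cv2.resize(im[20:250,130:390],(678,600),interpolation=cv2.INTER_CUBIC)[:,:,::-1])
ts=trace("wrist","charged"); 
for t in ts[:2]:
    for z in(84,88): v,i=fit("wrist",t["mask"],[503,304,-14.5],z,M); print(t["rect"],z,v.round(3),round(i,4))
for t in trace("wrist","spent")[:3]:
    q=atz("wrist",t["rect"][:2],22,M); print("spent",t["rect"],q.round(1))
    if q[1]<150: print(fit("wrist",t["mask"],[q[0],q[1],-10],0,M))
E
```

```text
t 9.9333 [481.9 307.7 261. ] [ 0.99  -0.143  0.007]
charged_centre 0.94 [261.3 162.2] [500.9 304.8]
charged_nose 0.67 [260.5 218.8] [437.6 314.9]
holddown_roller 0.56 [261.   90.3] [569.1 295.2]
[261.6, 160.1, 67.4, 126.4] 84 [ 5.03283e+02  3.04045e+02 -1.50000e-01] 0.9121
[261.6, 160.1, 67.4, 126.4] 88 [ 5.02929e+02  3.03807e+02 -1.44000e-01] 0.8894
spent [505.8, 110.1, 9.3, 78.7] [521.8 -83.4  22. ]
(array([ 5.25490465e+02, -1.34181797e+02, -2.12664157e-01]), np.float64(0.8702764261310695))
spent [305.5, 305.0, 85.3, 59.6] [245.4 271.2  22. ]
spent [456.1, 78.6, 50.1, 97.9] [568.9  21.2  22. ]
(array([ 5.68547054e+02,  1.62479169e+01, -8.64092635e-02]), np.float64(0.9539320545684905))
```

View pics/w5.png

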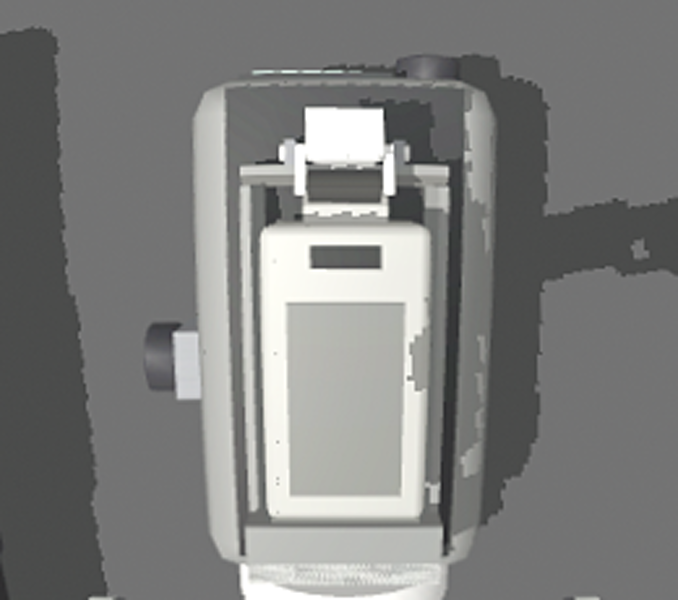

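Crop: the pack lies flat in the bay, the roller at (345,185) bears on the lug, and the tongue is under the hood. The fitted pose matches the bay pose to within 0.5 mm. That uses up the picture views, so from here I'll rely on numbers. On to the spent pack.

```bash
python3 - <<'E'
from h import *
row([595,14,260],down(-.086))
E
```

```text
cm [15.39 27.39 -0.03] rv [ 0.001 -0.003 -0.058]
```

Request:
step_arm --commands "1 2 3.6 0 0 0 0;1 4 7.2 0 0 0 0;1 6 10.8 0 0 0 0;1 8 14.4 0 0 0 -0.02;1 10 18 0 0 0 -0.04;1 12 21.6 0 0 0 -0.058;1 14 25 0 0 0 -0.058;1 15.4 27.4 0 0 0 -0.058;1 15.4 27.4 0 0 0 -0.058;1 15.4 27.4 0 0 0 -0.058;1 15.4 27.4 0 0 0 -0.058"

```text
time_s: 11.15
eef_pos: [594.8, 14.6, 260.4]
ee_rot: [0.0, 0.999, -0.043, 0.002]
force: [-0.1, 0.1, -0.6]
grip_width: 0.997
grip_force: 0.0
```

```bash
python3 - <<'E'
from w import *
o,M,im=look("w6",[("spent_centre",22),("spent_nose",12)])
for t in trace("wrist","spent")[:3]:
    q=atz("wrist",t["rect"][:2],22,M); col=im[t["mask"]].mean(0).round(); print("spent",t["rect"],q.round(1),col)
    if abs(q[1]-14)<60 and abs(col[0]-col[2])<40:
        v,i=fit("wrist",t["mask"],[q[0],q[1],-9],0,M); print(v.round(3),i)
        g=R.from_euler('z',v[2]).apply([5,0,0])+[v[0],v[1],0]
        row([g[0],g[1],34],down(v[2]),"grasp"); row([g[0],g[1],100],down(v[2]),"pre")
E
```

```text
t 11.15 [594.8  14.6 260.4] [ 0.996 -0.086  0.004]
spent_centre 0.95 [370.1 209.1] [ 516.9 -130. ]
spent_centre 0.79 [143.3 353.5] [241.4 277.6]
spent_nose 0.92 [501.9 245.4] [ 405.3 -428.1]
spent_nose 0.9 [258.6 224.9] [503.7  26.1]
spent [480.5, 269.9, 53.3, 67.1] [ 368.1 -373.4   22. ] [203. 147.  79.]
spent [134.0, 357.9, 31.4, 30.8] [223.8 305.3  22. ] [182. 140.  85.]
spent [258.9, 179.4, 53.4, 107.5] [572.   19.5  22. ] [165. 165. 159.]
[ 5.68332e+02  1.82310e+01 -9.50000e-02] 0.9713192362316554
grasp cm [-2.27 -0.08 22.69] rv [ 0.    -0.005  0.011]
pre cm [-2.24 -0.08 16.09] rv [ 0.    -0.005  0.011]
```

Request:
step_arm --commands "1 -2.2 -0.1 4 0 -0.005 0.011;1 -2.2 -0.1 8 0 -0.005 0.011;1 -2.2 -0.1 12 0 -0.005 0.011;1 -2.2 -0.1 16 0 -0.005 0.011;1 -2.2 -0.1 19 0 -0.005 0.011;1 -2.3 -0.1 21.5 0 -0.005 0.011;1 -2.3 -0.1 22.6 0 -0.005 0.011;1 -2.3 -0.1 22.6 0 -0.005 0.011;0.4 -2.3 -0.1 22.6 0 -0.005 0.011;0.4 -2.3 -0.1 22.6 0 -0.005 0.011;0.4 -2.3 -0.1 22.6 0 -0.005 0.011;0.4 -2.3 -0.1 22.6 0 -0.005 0.011;0.4 -2.3 -0.1 22.6 0 -0.005 0.011" --newtons 60

```text
time_s: 12.43
eef_pos: [574.5, 16.9, 37.1]
ee_rot: [0.0, 0.999, -0.048, 0.002]
force: [-0.5, 0.1, 6.5]
grip_width: 0.665
grip_force: 65.7
```

Request:
step_arm --commands "0.4 0 0 -1 0 0 0;0.4 0 0 -4 0 0 0;0.4 0 0 -8 0 0 0;0.4 0 0 -12 0 0 0;0.4 0 0 -16 0 0 0;0.4 0 0 -19 0 0 0;0.4 0 0 -19 0 0 0"

```text
time_s: 13.02
eef_pos: [575.1, 16.8, 232.7]
ee_rot: [0.001, 0.999, -0.048, 0.006]
force: [1.2, 0.2, -2.9]
grip_width: 0.667
grip_force: 66.3
```

```bash
python3 - <<'E'
from h import *
p,r,s=tool(); print(p.round(1),s["force"],s["grip_width"]); row([470,-308,225],down(.03))
E
```

```text
[575.1  16.8 232.7] [ 1.19306488  0.15384136 -2.86348271] 0.6667115917443965
 cm [-7.34 33.35  0.73] rv [ 0.002 -0.012 -0.127]
```

Request:
step_arm --commands "0.4 -1 3.5 0 0 -0.012 0;0.4 -2 7 0 0 -0.012 0;0.4 -3 11 0.2 0 -0.012 -0.03;0.4 -4 15 0.4 0 -0.012 -0.06;0.4 -5 19 0.5 0 -0.012 -0.1;0.4 -6 23 0.5 0 -0.012 -0.127;0.4 -6.5 27 0.5 0 -0.012 -0.127;0.4 -7 30 0.5 0 -0.012 -0.127;0.4 -7.3 33.4 0.5 0 -0.012 -0.127;0.4 -7.3 33.4 0.5 0 -0.012 -0.127;0.4 -7.3 33.4 0.5 0 -0.012 -0.127;0.4 -7.3 33.4 0.5 0 -0.012 -0.127"

```text
time_s: 14.02
eef_pos: [468.1, -307.8, 219.8]
ee_rot: [-0.001, 1.0, 0.015, -0.006]
force: [0.1, 0.7, -3.1]
grip_width: 0.662
grip_force: 66.5
```

```bash
cat > c.py <<'E'
import b
from w import *
import b as B
def L():
    l=[]
    for s in(-1,1): l+=[([-65,s*31,36],[61,s*31,36]),([-70,s*34,44],[66,s*34,44])]
    l+=[([67,-28,36],[67,28,36]),([70,-32,44],[70,32,44]),([-74,-32,44],[-74,32,44])]
    return [np.linspace(a,b,60) for a,b in l]
B.lines=L
o,M,im=look("w7",[("charger_bay",36)])
p,r,s=tool(); print(s["force"])
v,f,_=B.bayfit(im,M,[567.5,-309,2.7]); print(v.round(3),f)
# held pack in tool frame: front top edge from mask
rp=R.from_euler('z',v[2])
def row2(z,tcp=(6.3,0,37.1)):
    P=np.array([v[0],v[1],36+z])+rp.apply(tcp); row(P,down(v[2]),f"z{z}")
for z in(40,12,2,0,-3): row2(z)
E
python3 c.py
```

```text
t 14.0167 [ 468.1 -307.8  219.8] [ 0.999  0.03  -0.012]
charger_bay 0.83 [267.5  73.7] [ 570.5 -311. ]
[ 0.54991057  0.77644258 -2.94233713]
[ 5.67968e+02 -3.09873e+02  2.70000e-02] -556.8384399414062
z40 cm [10.69  0.58 10.56] rv [-0.001  0.012  0.004]
z12 cm [10.73  0.58 13.36] rv [-0.001  0.012  0.004]
z2 cm [10.74  0.59 14.36] rv [-0.001  0.012  0.004]
z0 cm [10.74  0.59 14.56] rv [-0.001  0.012  0.004]
z-3 cm [10.74  0.59 14.86] rv [-0.001  0.012  0.004]
```

Request:
step_arm --commands "0.4 3.5 0.2 1 0 0.012 0.004;0.4 7 0.4 4 0 0.012 0.004;0.4 10 0.6 7.5 0 0.012 0.004;0.4 10.7 0.6 10.5 0 0.012 0.004;0.4 10.7 0.6 12.4 0 0.012 0.004;0.4 10.7 0.6 12.9 0 0.012 0.004;0.4 10.7 0.6 12.9 0 0.012 0.004;0.4 10.7 0.6 12.9 0 0.012 0.004"

```text
time_s: 14.78
eef_pos: [574.4, -311.2, 91.5]
ee_rot: [0.001, 1.0, 0.013, 0.001]
force: [0.6, 0.8, -3.4]
grip_width: 0.665
grip_force: 66.5
```

```bash
python3 - <<'E'
from h import *
p,r,s=tool(); print(p.round(1),s["force"],s["grip_width"])
rp=R.from_euler('z',.027)
for z in(8,2,0,-2): row(np.array([568,-309.9,36+z])+rp.apply([6.3,0,37.1]),down(.027),f"z{z}")
E
```

```text
[ 574.4 -311.2   91.5] [ 0.6171506   0.82469931 -3.44692042] 0.6646251173382384
z8 cm [-0.01 -0.14  1.04] rv [ 0.001 -0.002 -0.   ]
z2 cm [-0.01 -0.14  1.64] rv [ 0.001 -0.002 -0.   ]
z0 cm [-0.01 -0.15  1.84] rv [ 0.001 -0.002 -0.   ]
z-2 cm [-0.01 -0.15  2.04] rv [ 0.001 -0.002 -0.   ]
```

Request:
step_arm --commands "0.4 0 -0.14 0.5 0 0 0;0.4 0 -0.14 1 0 0 0;0.4 0 -0.14 1.3 0 0 0;0.4 0 -0.14 1.6 0 0 0;0.4 0 -0.14 1.8 0 0 0;0.4 0 -0.14 2 0 0 0;0.4 0 -0.14 2 0 0 0"

```text
time_s: 15.37
eef_pos: [573.9, -309.8, 73.1]
ee_rot: [0.0, 1.0, 0.013, 0.0]
force: [-11.1, 6.4, 19.8]
grip_width: 0.666
grip_force: 69.5
```

The height is exactly home (73.1 = 36 + 37.1) and the floor is bearing on the pack. I'll release it and check.

Request:
step_arm --commands "0.4 0 0 -0.1 0 0 0;0.4 0 0 -0.1 0 0 0;1 0 0 -0.1 0 0 0;1 0 0 -0.1 0 0 0;1 0 0 -0.1 0 0 0;1 0 0 -0.1 0 0 0;1 0 0 -1.5 0 0 0;1 0 0 -4 0 0 0;1 0 0 -8 0 0 0;1 0 0 -12 0 0 0;1 1.5 0 -16 0 0 0;1 1.5 0 -19 0 0 0;1 1.5 0 -19 0 0 0;1 1.5 0 -19 0 0 0"

```text
time_s: 16.53
eef_pos: [589.3, -309.6, 261.2]
ee_rot: [0.001, 1.0, 0.013, 0.001]
force: [0.7, -0.7, -1.5]
grip_width: 0.998
grip_force: 0.0
```

```bash
python3 - <<'E'
from w import *
o,M,im=look("w8",[("spent_centre",58),("spent_nose",48),("charged_centre",58)])
for t in trace("wrist","spent")[:3]:
    q=atz("wrist",t["rect"][:2],58,M); col=im[t["mask"]].mean(0).round()
    if abs(q[1]+309)<60:
        print(q,col)
        for z in(33,36,39,44): v,i=fit("wrist",t["mask"],[567,-309,2.7],z,M); print(z,v.round(3),round(i,4))
for c in("side","top"):
    capture(c)
    for l,z in(("charged_centre",106),("holddown_roller",111),("spent_centre",58)):
        print(c,l,[(np.round(d["xy"]).tolist(),round(d["score"],2),atz(c,d["xy"],z)[:2].round().tolist()) for d in spot_point(c,l)[:3]])
E
```

```text
t 16.5333 [ 589.3 -309.6  261.2] [1.    0.026 0.003]
spent_centre 0.89 [296.2 303.3] [ 394.5 -364.9]
spent_centre 0.87 [  9.  309.5] [286.5 213.4]
spent_nose 0.94 [333.9 277.3] [ 432.9 -416.6]
spent_nose 0.84 [ 26.3 305.2] [305.8 154.4]
charged_centre 0.58 [142.3 288.5] [ 407.5 -140.8]
[ 571.36395715 -307.49494312   58.        ] [151. 151. 145.]
33 [ 5.67376e+02 -3.10783e+02  3.80000e-02] 0.9652
36 [ 5.68014e+02 -3.10451e+02  3.10000e-02] 0.9502
39 [ 5.67919e+02 -3.10423e+02  2.90000e-02] 0.9368
44 [ 5.68659e+02 -3.10665e+02  3.70000e-02] 0.9119
side charged_centre [([179.0, 267.0], 0.74, [505.0, 305.0])]
side holddown_roller [([163.0, 251.0], 0.7, [565.0, 294.0]), ([215.0, 153.0], 0.19, [673.0, -61.0])]
side spent_centre [([285.0, 133.0], 0.91, [569.0, -319.0]), ([280.0, 329.0], 0.88, [230.0, 287.0]), ([345.0, 153.0], 0.83, [349.0, -336.0])]
top charged_centre [([118.0, 190.0], 0.64, [510.0, 306.0]), ([275.0, 244.0], 0.52, [368.0, -95.0])]
top holddown_roller [([122.0, 168.0], 0.74, [566.0, 296.0])]
top spent_centre [([283.0, 189.0], 0.98, [516.0, -124.0]), ([133.0, 296.0], 0.95, [238.0, 273.0]), ([353.0, 168.0], 0.76, [574.0, -318.0])]
```

The spent pack is seated at the charger bay pose with the same orientation as the charged one had. The charged pack is still home in the flash head and the gripper is clear of everything.

```bash
python3 -c "
from rig import *
print(finish_job())"
```

```text
the job is handed in; nothing more can be done
None
```

The job is handed in at about 17 s: the charged pack lies flat in the flash head with its tongue under the hood and the roller on its lug, and the spent pack is fully home in the charger, tongue the same way round; my last measurements confirm both, but the judge's verdict was not shown.

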